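# Clip a key module onto the hallway rail

## Robot

A 7-joint arm with a two-finger parallel gripper is mounted at the origin on the work surface. World frame = base frame: x ahead of the robot, y to its left, z up, the work surface at z = 0. Lengths are in m, angles in rad, forces in N, time in s.
With the tool pointing down it reaches from about 0.4 to 0.85 m from the base axis. Payload 10.4 kg.
Tool frame: the origin (TCP) lies between the finger pads; the fingertips stand r.nose_length ahead of it and the grasp point (between the pads) lies 6 mm ahead of it (r.nose_length is the distance from the TCP to the fingertips, in m); z points along the fingers, x is the direction in which the jaws open and shut, and the axes are right-handed (so a half turn about z gives the same grasp; the last joint's range is limited). The gripper opens to 87 mm and grips with 3 to 60 N. Pads are 19 mm wide; open, the fingers measure 117 mm over their backs; the gripper's body (75 mm by 190 mm) begins 51 mm behind the grasp point.
Start: joints at [1.222, 0.332, -0.065, 1.46, 0.022, 1.35, -0.088], TCP at [0.2, -0.592, 0.248] pointing down, gripper open.
Joint ranges: [-2.6, 2.6], [-0.5, 2.12], [-1.47, 1.34], [0.16, 2.42], [-1.27, 4.41], [0.06, 2.06], [-2.6, 2.6]. Speed limits (rad/s): [2.22, 2.22, 2.79, 2.79, 3.14, 3.14, 3.14].

## Interface

Orientations are given as a unit quaternion [x, y, z, w].
In Python, from bench import r gives the robot as it stands. The module is installed in compiled form; this text tells all that it offers.
- The arm moves only by the shell command python3 -m creep 'ROWS' [OPENING] [FORCE]. ROWS is JSON, a list of rows, each an object of numbers: "x", "y", "z": the shift along the world's x, y, z in m; "spin": the turn about the world's z in degrees. In form: [{"x": .., "y": .., "z": .., "spin": ..}, ...]. A call has 1 to 12 rows; each row is the pose to reach, as a shift and turn from the pose commanded when the call began; what a row does not reach only later rows make up. A row lasts 1/8 s, in which the tool goes at most 62.5 mm and 10.7 degrees, less where a joint would pass 70% of its speed; a pose out of reach is approached as far as the arm can. A call with a gripper value outside its range is refused whole. OPENING is the finger opening in m, from 0 to 0.087, set as the call begins (- or left out, the last holds). The fingers move at their own pace and stop on an object; FORCE is the grip in N (left out, the last holds). Time passes only in rows, so rows that repeat a pose let the fingers close. It gives the time, the measured TCP pose, the force and the opening at its end, in the units of the state.
- r.read_state(): the state, without advancing time (a new reading comes with each control period).
- r.camera(name): name is "scene" or "top" or "wrist"; returns a dict with "pixels" (384x512x3 uint8, blue, green, red), "z_map" (384x512 float32, m along the optical axis (not along the pixel's ray), 0 where there is no reading), "K" (3x3 intrinsics, pixels), "R" (3x3) and "t" (3): a world point X has camera coordinates R X + t. Camera axes: x right, y down, z forward; pixel columns grow to the right and rows downward; lengths in m; the calibration is good to about 2 mm. A picture is of the moment at which its call begins.
- r.close_job(): hands the job in, once; it reports no verdict.
The state is a dict: "time": time; "joint_positions": joint angles; "joint_vel": joint speeds; "joint_torque": joint torques, N m; "ee_pos": TCP position; "eef_rot": TCP orientation; "ft_force": force on the tool from outside, world axes, zero at the start; "torque": the same for the moment, N m; "width": finger opening in m.
Only numpy, scipy, OpenCV 4.12 (cv2) and the standard library are available. Lean on these libraries where they do the work, as an engineer would, in place of code of your own. Each camera call takes 0.05 s, during which the arm holds its last target. There are 200 camera calls.

## Task

Pick up the loose key-hook module and fit it on the sloped rail at the free bay marked by the blue patches: with its foot still raised, hook its lip under the rail's upper edge, then tilt it down gently until the red foot clip snaps under the lower edge and it lies flush and square on the rail. The rail's exact adjustment is not known, so feel for it and do not force it; keep clear of the grey bridge on the rail, leave the other things where they are, and let go.

Things in the scene. Friction and masses are not known exactly. Their poses are not given: they have to be found in the camera images.
- key_module: Loose key-hook module, about 160 g. Ivory plate 77 x 44 x 12 mm (x -40 to 37 mm); origin at its underside, x from foot (red clip) to lip, z out of the face with the orange grip fin. Fin: 16 mm thick in y, x -26 to 18, z 12 to 44 mm; grip it there. Steel pegs 20 mm high at x = 30, y = +-14. On the table it lies level, origin 16 mm up.
- lip_tip (a point): Tip of the lip's toe, x = 23, z = -11.5 mm in the module's frame; same axes. Lip: wall under the plate's +x end (x 30 to 37, down to z = -16 mm, 44 mm wide) with a toe pointing back to -x. Top of the toe: z about -10 mm at its tip, ramping up to about -6 mm at the wall.
- foot (a point): Underside of the plate at the foot, x = -36, z = 0 mm in the module's frame; same axes. The red clip is a slick round bar of 3.5 mm radius along y, at rest at x = -30.5, z = -7 mm, sprung towards the lip (2.1 N preload, 1.4 N/mm, 4.5 mm travel to -x). Beside it two cheeks reach down to z = -16 mm at x = -38.
- clip (a joint): How far the red clip is pushed back against its spring, in m: 0 free, about 0.001 when snapped under the rail's lower edge, at most 0.0045.
- rack: Fixed black board, 150 x 280 mm, sloping up 20 degrees away from the robot, with a 240 mm aluminium top-hat rail. x up the slope, y along the rail, z out of the board (its face is at z = -30 mm). Origin: middle of the outer face of the rail's flanges at mid adjustment. The clamped rail really sits up to 9 mm up or down in x and 3.5 mm in z from there: not measured, find it by feel.
- upper_edge (a point): Middle of the rail's upper edge at mid adjustment: x = 30, z = 0 mm in the rack's frame, same axes. Upper flange: z -5 to 0, x 8 to 30, free behind it back to x = 17. With the foot raised 12 to 20 degrees, lower the lip beyond the edge, then draw the toe under the flange towards -x until the wall just touches: over 15 N on the lip with the foot raised is too much.
- lower_edge (a point): Middle of the rail's rounded lower edge (2.5 mm radius) at mid adjustment: x = -30, z = -2.5 mm in the rack's frame. The clip meets it at a tilt of about 10 degrees and snaps with 4 to 8 N at the foot. Fitted: module axes as the rack's, underside on both flanges, lip wall on the upper edge; over 1.5 mm off it the clip jams. More than 35 N between module and rack is forcing.
- bay_seat (a point): Middle of the free bay on the rail's line (at the height of the rack's origin); axes: x away from the robot (level), y along the rail. The bay shows as two blue patches, 36 mm wide along the rail, on the board in front of and behind the rail.
- neighbour: Grey bridge fixed to the board, straddling the rail in the other bay about 120 mm from the free one: 112 mm along the slope, 44 mm along the rail, with a white block and pegs to 40 mm above the rail and a brass key. Origin below it at table height, y along the rail.
- glasses_case: Brown spectacle case lying loose, 150 x 55 x 36 mm, origin at the centre of its underside, x along its length.
- key_bowl: Loose blue ceramic bowl, rim 110 mm across, 45 mm high, origin at the centre of its underside.
- spray_bottle: Loose upright clear bottle with black cap, 48 mm across, 130 mm high, origin at the centre of its underside.
Mind the look-alikes: they are no part of the job. What is shaped like the key_module but green or purple is not meant.

How it is judged:
By the outcome, as a careful person would: the job done as asked, in the order asked, and still so for the second after the job is handed in, with the robot touching nothing.
It also fails if it takes over 72 s, if anything falls off the work surface, if the arm or the gripper's body presses on something with over 40 N, if the wrist force passes 120 N, or if a joint passes its speed limit or range.

## Working session

There is one attempt and no reset: what is moved stays moved. The work goes in short steps, Python scripts to look and compute and a shell command to move; the robot and the scene stay as the last step left them, time stands still between calls to the robot, and variables do not carry over. Pictures are saved under pics/ and viewed, about 8 in all and at most 12, crops included, and the job is handed in when it is done.

```bash
mkdir -p pics; cat > h.py <<'E'
import numpy as np, cv2
from bench import r
def pts(c):
    z=c["z_map"]; v,u=np.indices(z.shape); K=c["K"]
    P=np.stack([(u-K[0,2])/K[0,0]*z,(v-K[1,2])/K[1,1]*z,z],-1)
    return (P-c["t"])@c["R"]
def proj(c,X):
    p=c["K"]@(c["R"]@np.array(X)+c["t"]); return p[:2]/p[2]
E
python3 - <<'E'
from h import *
s=r.read_state(); print(s["ee_pos"],s["eef_rot"],s["width"],s["ft_force"],r.nose_length)
a=r.camera("top"); b=r.camera("scene")
np.savez("c0.npz",tp=a["pixels"],tz=a["z_map"],tK=a["K"],tR=a["R"],tt=a["t"],sp=b["pixels"],sz=b["z_map"],sK=b["K"],sR=b["R"],st=b["t"])
cv2.imwrite("pics/top.png",cv2.resize(a["pixels"],(800,600))); cv2.imwrite("pics/scene.png",cv2.resize(b["pixels"],(800,600)))
E
```

```text
[ 0.19988624 -0.59180849  0.24675882] [ 8.12413084e-01 -5.83081889e-01 -5.98051776e-04 -3.65936072e-04] 0.08715997467644333 [ 0.19510211 -0.5295606   0.09734036] 0.025
```

View pics/top.png

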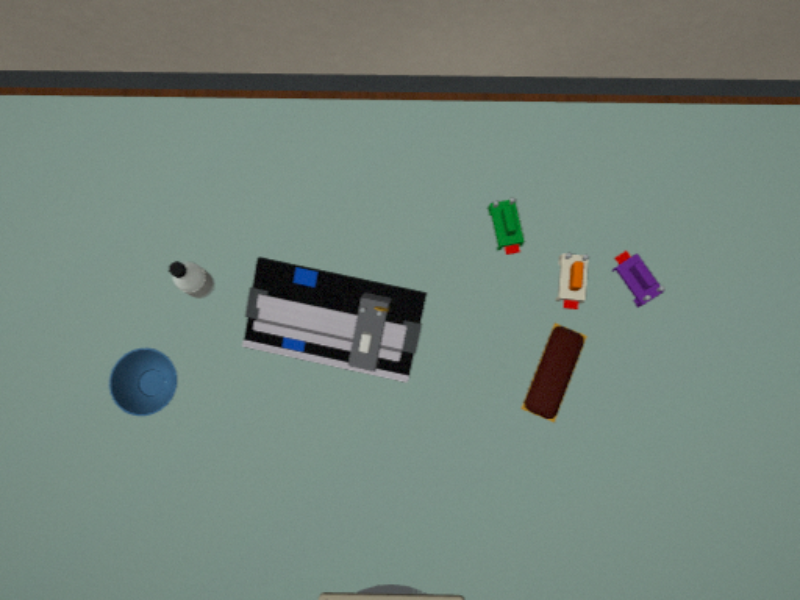

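View pics/scene.png

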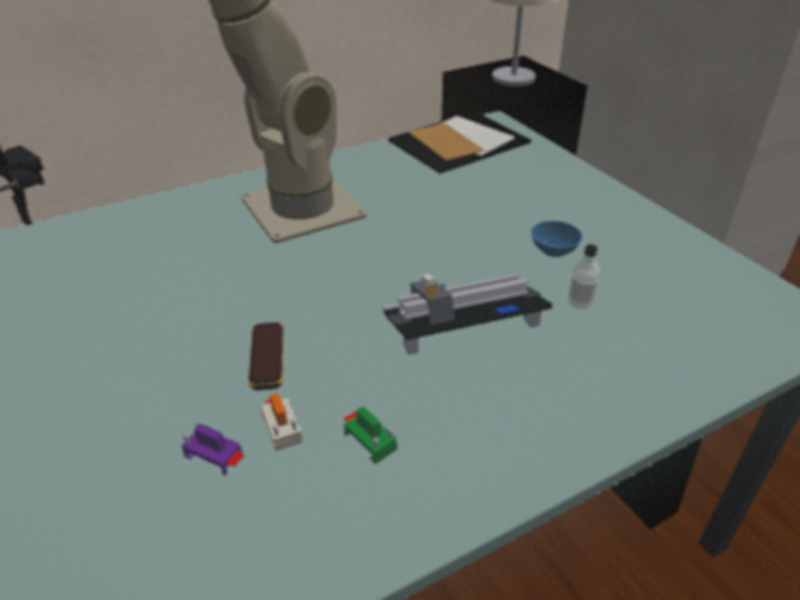

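```bash
cat > m.py <<'E'
from h import *
def get(d,k): return dict(pixels=d[k+"p"],z_map=d[k+"z"],K=d[k+"K"],R=d[k+"R"],t=d[k+"t"])
def ray(c,uv,z):
    o=-c["R"].T@c["t"]; d=c["R"].T@np.linalg.solve(c["K"],[uv[0],uv[1],1]); return o+d*(z-o[2])/d[2]
def mask(c,lo,hi):
    return cv2.inRange(cv2.cvtColor(c["pixels"],cv2.COLOR_BGR2HSV),lo,hi)
E
python3 - <<'E'
from m import *
d=np.load("c0.npz"); a=get(d,"t"); P=pts(a)
def blobs(m,n,mn=15):
    k,l,st,ce=cv2.connectedComponentsWithStats(m)
    for i in range(1,k):
        if st[i,4]>=mn:
            q=P[l==i]; print(n,st[i,4],ce[i].round(1),np.median(q,0).round(4),q[:,2].min().round(3),q[:,2].max().round(3), "rect",cv2.minAreaRect(np.argwhere(l==i)[:,::-1].astype(np.float32)))
blobs(mask(a,(8,150,120),(20,255,255)),"orange")
blobs(mask(a,(0,200,120),(5,255,255)),"red")
blobs(mask(a,(105,180,80),(125,255,255)),"blue")
# board/rail geometry
m=mask(a,(0,0,0),(179,255,40)); m[:150]=0;m[260:]=0; m[:,:150]=0;m[:,290:]=0
q=P[m>0]; q=q[(q[:,2]>0.005)&(q[:,2]<.2)]; c=np.median(q,0)
for _ in range(4):
    A=np.c_[q[:,:2],np.ones(len(q))]; s=np.linalg.lstsq(A,q[:,2],rcond=None)[0]; e=np.abs(A@s-q[:,2]); q=q[e<max(.004,np.median(e)*2)]
print("board plane",s,len(q),"slope",np.degrees(np.arctan(np.hypot(*s[:2]))),"dir",np.degrees(np.arctan2(s[1],s[0])))
v=np.array([s[0],s[1]]);v/=np.linalg.norm(v)
# rail pixels: bright, above board
hgt=(P[...,2]-np.dstack([P[...,:2],np.ones(P.shape[:2])])@s)*np.cos(np.radians(20))
for uv in [(165,150),(200,150)]:pass
w=np.array([-v[1],v[0]])
R=np.zeros(hgt.shape,bool); R[160:245,155:285]=1
g=(mask(a,(0,0,110),(179,60,255))>0)&R&(hgt>.01)&(hgt<.05)
t=P[...,:2]@w; u=(P[...,:2]@v)
print("rail n",g.sum(),"heights",np.percentile(hgt[g],[5,25,50,75,95]).round(4))
print("rail rect",cv2.boxPoints(cv2.minAreaRect(np.argwhere(g)[:,::-1].astype(np.float32))))
x=a["pixels"][155:255,140:290]; cv2.imwrite("pics/crop.png",cv2.resize(x,None,fx=5,fy=5,interpolation=cv2.INTER_CUBIC))
E
```

```text
orange 128 [368.5 175.5] [ 0.6215 -0.2886  0.0594] 0.025 1.135 rect ((368.0, 175.5), (17.0, 8.0), 90.0)
red 39 [327.4 159.2] [ 0.6712 -0.191   0.0218] 0.016 0.028 rect ((327.5, 159.5), (5.0, 7.0), 90.0)
red 34 [398.1 164.3] [ 0.6607 -0.3765  0.0211] 0.018 0.026 rect ((398.15380859375, 164.2307586669922), (3.882901668548584, 7.765803337097168), 56.3099365234375)
red 41 [364.7 194.3] [ 0.5795 -0.2878  0.0207] 0.016 0.024 rect ((364.7837829589844, 194.29730224609375), (8.219949722290039, 4.6031718254089355), 9.462322235107422)
blue 153 [195.  176.9] [0.6099 0.1479 0.0607] 0.054 0.071 rect ((195.0, 177.0), (14.904827117919922, 10.198039054870605), 11.309932708740234)
blue 90 [187.4 220.2] [0.5047 0.1699 0.0211] 0.017 0.028 rect ((187.36538696289062, 220.17306518554688), (14.512594223022461, 6.079599857330322), 11.309932708740234)
board plane [ 0.35443497 -0.07121529 -0.14587716] 2298 slope 19.875870190995855 dir -11.360951973693641
rail n 1282 heights [0.0115 0.0285 0.0302 0.0316 0.0339]
rail rect [[156.56628 243.77597]
 [165.2984  187.89038]
 [260.59677 202.78076]
 [251.86465 258.66635]]
```

View pics/crop.png

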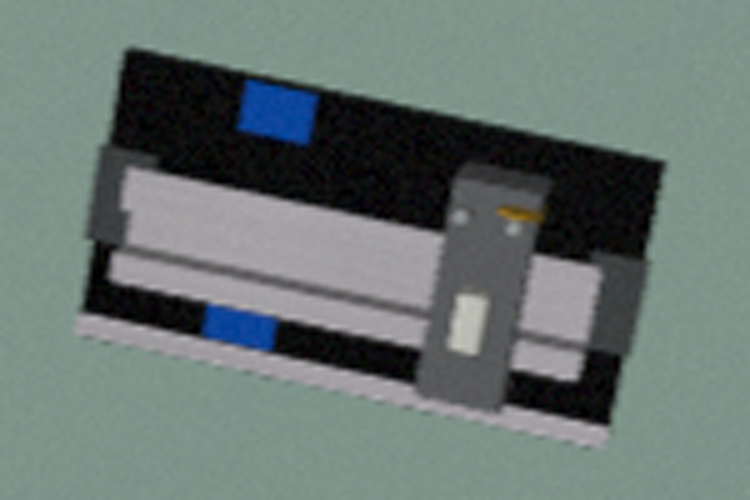

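The crop shows the bay patches at about (278,112) and (240,327), the bridge at (480,290), and the rail's upper edge running from (125,168) to (440,228). Next I move over the module and look closer with the wrist camera.

```bash
python3 -m creep '[{"x":0.042,"y":0.03,"z":0,"spin":-2},{"x":0.084,"y":0.06,"z":0,"spin":-4},{"x":0.126,"y":0.09,"z":0,"spin":-6},{"x":0.168,"y":0.12,"z":0,"spin":-8},{"x":0.21,"y":0.15,"z":0,"spin":-10},{"x":0.252,"y":0.18,"z":0,"spin":-12},{"x":0.294,"y":0.21,"z":0,"spin":-14},{"x":0.336,"y":0.24,"z":0,"spin":-16},{"x":0.378,"y":0.27,"z":0,"spin":-18},{"x":0.42,"y":0.303,"z":0,"spin":-20},{"x":0.42,"y":0.303,"z":0,"spin":-20},{"x":0.42,"y":0.303,"z":0,"spin":-20}]'
python3 - <<'E'
from m import *
s=r.read_state(); print(s["ee_pos"],s["eef_rot"],s["ft_force"])
c=r.camera("wrist"); cv2.imwrite("pics/w1.png",c["pixels"]); P=pts(c)
for n,lo,hi in[("orange",(8,150,100),(20,255,255)),("red",(0,180,90),(5,255,255)),("ivory",(15,10,140),(35,90,255))]:
    m=mask(c,lo,hi); k,l,st,ce=cv2.connectedComponentsWithStats(m); 
    if k<2: print(n,"none"); continue
    i=1+st[1:,4].argmax(); q=P[l==i]
    print(n,st[i],np.median(q,0).round(4),np.percentile(q[:,2],[2,98]).round(4))
    top=q[q[:,2]>np.percentile(q[:,2],98)-.008] if n!="red" else q
    R=cv2.minAreaRect((top[:,:2]*1000).astype(np.float32)); print("  rect mm",R, cv2.boxPoints(R).round(1).tolist())
# rail from top image
d=np.load("c0.npz"); a=get(d,"t")
sl=np.radians(20)
def q2w(px): return None
def onplane(uv,n,d0):
    o=-a["R"].T@a["t"]; dd=a["R"].T@np.linalg.solve(a["K"],[uv[0],uv[1],1]); return o+dd*(d0-n@o)/(n@dd)
cr=np.array([[125,48],[665,160],[125,168],[440,228]])/5+np.array([140,155])
for h in (0,.030):
    yaw=np.radians(-11.5); n=np.array([-np.sin(sl)*np.cos(yaw),-np.sin(sl)*np.sin(yaw),np.cos(sl)])
    d0=n[2]*(-0.14587716)/1+h  # approx board plane offset
    Q=[onplane(x,n,d0) for x in cr]; 
    print(h,np.round(Q,4).tolist(),[np.degrees(np.arctan2(*(Q[j]-Q[j+1])[[1,0]])).round(2)-90 for j in (0,2)])
E
```

```text
time: 1.6
ee_pos: [0.6197, -0.2895, 0.247]
eef_rot: [-0.699, 0.715, 0.0, -0.001]
ft_force: [0.4, -0.9, 0.2]
width: 0.0869
[ 0.6196726  -0.28950721  0.2469863 ] [-6.98863356e-01  7.15254944e-01  3.10170005e-04 -5.27202107e-04] [ 0.40547439 -0.94143217  0.19446979]
orange [252 148  15  40 508] [ 0.6237 -0.2926  0.0604] [0.0588 0.0619]
  rect mm ((651.1864013671875, -294.90435791015625), (13.945845603942871, 97.3869400024414), 85.3919677734375) [[602.0999755859375, -297.8999938964844], [699.2000122070312, -305.79998779296875], [700.2999877929688, -291.8999938964844], [603.2000122070312, -284.0]]
red [159 113  21  14 210] [ 0.6723 -0.1929  0.0211] [0.0192 0.0228]
  rect mm ((672.427734375, -192.5800018310547), (11.851564407348633, 22.37330436706543), 12.062551498413086) [[664.2999877929688, -182.89999389648438], [669.0, -204.8000030517578], [680.5999755859375, -202.3000030517578], [675.9000244140625, -180.39999389648438]]
ivory [ 240  127   40   66 1317] [ 0.6297 -0.2903  0.0285] [0.0269 0.03  ]
  rect mm ((643.7369384765625, -294.0897521972656), (40.873565673828125, 112.15459442138672), 84.53840637207031) [[586.0, -309.1000061035156], [697.5999755859375, -319.79998779296875], [701.5, -279.1000061035156], [589.9000244140625, -268.3999938964844]]
0 [[0.6394, 0.2241, 0.0659], [0.586, -0.0486, 0.0667], [0.5817, 0.2257, 0.0452], [0.553, 0.0642, 0.0467]] [np.float64(-11.079999999999998), np.float64(-10.060000000000002)]
0.03 [[0.6323, 0.2174, 0.0958], [0.5804, -0.0477, 0.0965], [0.5762, 0.2189, 0.0757], [0.5484, 0.062, 0.0771]] [np.float64(-11.079999999999998), np.float64(-10.060000000000002)]
```

View pics/w1.png

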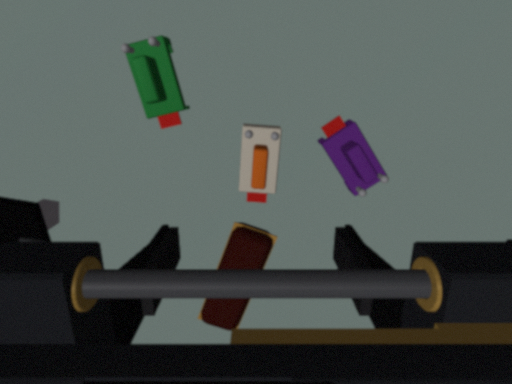

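The wrist view shows the module at (260,160) with its foot towards the robot (red at (257,197)). The green one is at (155,80) and the purple at (352,158). I'll refine yaw and position by casting rays.

```bash
cat > mod.py <<'E'
from m import *
c=r.camera("wrist")
def big(m):
    k,l,st,ce=cv2.connectedComponentsWithStats(m); i=1+st[1:,4].argmax(); return (l==i).astype(np.uint8)
def rectw(m,z):
    h=cv2.findContours(m,cv2.RETR_EXTERNAL,cv2.CHAIN_APPROX_NONE)[0]; h=max(h,key=cv2.contourArea)[:,0]
    W=np.array([ray(c,u,z)[:2]*1000 for u in h],np.float32); return cv2.minAreaRect(W),cv2.boxPoints(cv2.minAreaRect(W)).round(1).tolist()
o=big(mask(c,(8,150,100),(20,255,255)))
f=cv2.morphologyEx(big(mask(c,(15,10,110),(35,120,255))|o*255),cv2.MORPH_CLOSE,np.ones((5,5)))
print("fin",rectw(o,.060)); print("plate",rectw(f,.028))
E
python3 mod.py; python3 - <<'E'
from m import *
d=np.load("c0.npz"); a=get(d,"t")
yaw=np.radians(-11.4);sl=np.radians(20)
ex=np.array([np.cos(yaw)*np.cos(sl),np.sin(yaw)*np.cos(sl),np.sin(sl)]); ey=np.array([-np.sin(yaw),np.cos(yaw),0]); ez=np.cross(ex,ey)
# blue patches -> line x board plane; bay y
P=pts(a); b1=np.array([.6099,.1479,.0607]); b2=np.array([.5047,.1699,.0211])
print("yaw blue",np.degrees(np.arctan2(*(b1-b2)[[1,0]])), "y",b1@ey,b2@ey,"z",b1@ez,b2@ez,"x",b1@ex,b2@ex)
by=(b1+b2)@ey/2; zb=(b1+b2)@ez/2
g=cv2.cvtColor(a["pixels"],cv2.COLOR_BGR2GRAY).astype(np.float32)
xs=np.arange(.44,.68,.001)
for h in (0,.03):
    acc=[]
    for y in (.035,.045,.03):
        pr=[proj(a,x*ex+(by+y-.02)*ey+(zb+h)*ez) for x in xs]; pr=np.array(pr,np.float32)
        acc.append(cv2.remap(g,pr[:,0].copy(),pr[:,1].copy(),cv2.INTER_LINEAR)[:,0])
    v=np.mean(acc,0); dv=np.diff(v); 
    k=[i for i in range(1,len(dv)-1) if abs(dv[i])>5 and abs(dv[i])>=abs(dv[i-1]) and abs(dv[i])>abs(dv[i+1])]
    print("h",h,[(round(xs[i]+.0005,4),round(float(dv[i]),1)) for i in k])
E
```

```text
fin (((623.1029663085938, -292.62530517578125), (13.86616325378418, 42.1723747253418), 84.56575775146484), [[601.5, -297.5], [643.4000244140625, -301.5], [644.7999877929688, -287.70001220703125], [602.7999877929688, -283.70001220703125]])
plate (((624.635009765625, -292.6562194824219), (43.58848190307617, 77.06607818603516), 84.53807830810547), [[584.2000122070312, -310.70001220703125], [660.9000244140625, -318.0], [665.0999755859375, -274.6000061035156], [588.4000244140625, -267.29998779296875]])
yaw blue -11.811780482429553 y 0.2655333186237817 0.26630573225757553 z -0.13744489521132275 -0.1378987958730028 x 0.5551016731023154 0.4405661006744986
h 0 [(np.float64(0.4505), 34.2), (np.float64(0.4665), -20.4), (np.float64(0.4715), 20.1), (np.float64(0.5115), -42.3), (np.float64(0.5415), 7.7), (np.float64(0.5715), 35.7)]
h 0.03 [(np.float64(0.4585), 33.4), (np.float64(0.4735), -16.2), (np.float64(0.4795), 16.3), (np.float64(0.5185), -38.9), (np.float64(0.5765), 31.5)]
```

```bash
python3 -m creep '[{"x":0.003,"y":-0.003,"z":-0.01,"spin":-4},{"x":0.003,"y":-0.003,"z":-0.05,"spin":-4},{"x":0.003,"y":-0.003,"z":-0.09,"spin":-4},{"x":0.003,"y":-0.003,"z":-0.13,"spin":-4},{"x":0.003,"y":-0.003,"z":-0.16,"spin":-4},{"x":0.003,"y":-0.003,"z":-0.18,"spin":-4},{"x":0.003,"y":-0.003,"z":-0.189,"spin":-4},{"x":0.003,"y":-0.003,"z":-0.189,"spin":-4},{"x":0.003,"y":-0.003,"z":-0.189,"spin":-4}]' 0.045 25
python3 -m creep '[{"z":0},{"z":0},{"z":0},{"z":0},{"z":0},{"z":0},{"z":0.01},{"z":0.03},{"z":0.06},{"z":0.06}]' 0.005 25
python3 - <<'E'
from h import *
c=r.camera("wrist"); s=r.read_state(); print(s["eef_rot"],s["ft_force"]); cv2.imwrite("pics/w2.png",c["pixels"])
E
```

```text
time: 2.82
ee_pos: [0.6238, -0.2925, 0.06]
eef_rot: [-0.673, 0.739, -0.001, 0.0]
ft_force: [1.0, 0.1, -0.0]
width: 0.0449
[-6.73409241e-01  7.39269216e-01 -9.33567132e-04  3.86335362e-04] [-0.24105305 -0.10249543  0.37568556]invalid input at $[0]: expected keys x, y, z, spin
```

View pics/w2.png

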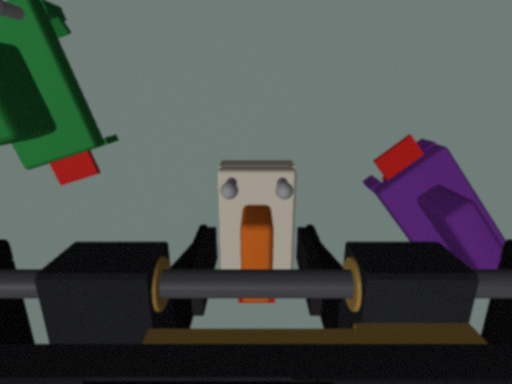

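The jaws straddle the fin (257,240) centrally, with the pegs at (230,188) and (283,188). The second call was refused because each row needs all four keys. Closing now.

```bash
python3 -m creep '[{"x":0,"y":0,"z":-0.002,"spin":0},{"x":0,"y":0,"z":-0.002,"spin":0},{"x":0,"y":0,"z":-0.002,"spin":0},{"x":0,"y":0,"z":-0.002,"spin":0},{"x":0,"y":0,"z":-0.002,"spin":0},{"x":0,"y":0,"z":0.005,"spin":0},{"x":0,"y":0,"z":0.03,"spin":0},{"x":0,"y":0,"z":0.07,"spin":0},{"x":0,"y":0,"z":0.12,"spin":0},{"x":0,"y":0,"z":0.12,"spin":0},{"x":0,"y":0,"z":0.12,"spin":0}]' 0.005 25
python3 - <<'E'
from m import *
s=r.read_state(); print(s["ee_pos"],s["eef_rot"],s["ft_force"],s["width"])
# plan hook hover
d=np.load("c0.npz"); a=get(d,"t")
yaw=np.radians(-11.5);sl=np.radians(20)
ex=np.array([np.cos(yaw)*np.cos(sl),np.sin(yaw)*np.cos(sl),np.sin(sl)]); ey=np.array([-np.sin(yaw),np.cos(yaw),0]); ez=np.cross(ex,ey)
b1=np.array([.6099,.1479,.0607]); b2=np.array([.5047,.1699,.0211])
by=(b1+b2)@ey/2; zb=(b1+b2)@ez/2
A=.5185*ex+by*ey+(zb+.030)*ez; print("upper edge A",A,"bay y",by,"hx",[np.cos(yaw),np.sin(yaw)])
# yaw from rail edges by rays on plane, depth height check
P=pts(a); X=P@ex; Y=P@ey-by; Z=P@ez-zb
for nm,sel in [("rail up",(X>.498)&(X<.513)&(abs(Y)<.03)),("rail low",(X>.463)&(X<.471)&(abs(Y)<.03)),("board",(X>.53)&(X<.565)&(abs(Y)<.03)),]:
    print(nm,sel.sum(),np.median(Z[sel]).round(4),np.std(Z[sel]).round(4))
E
```

```text
time: 4.25
ee_pos: [0.6227, -0.292, 0.1781]
eef_rot: [-0.673, 0.739, 0.0, -0.0]
ft_force: [-0.1, 0.0, -2.2]
width: 0.0158
[ 0.62271567 -0.29198616  0.17810018] [-6.73467008e-01  7.39217197e-01  2.80806138e-04 -2.14285044e-04] [-0.06845561  0.0407592  -2.23432753] 0.015753732125489237
upper edge A [0.56667759 0.15699211 0.07630842] bay y 0.2668177854149538 hx [np.float64(0.9799247046208296), np.float64(-0.1993679344171972)]
rail up 155 0.0296 0.0071
rail low 77 0.0306 0.0023
board 355 -0.0004 0.0197
```

Grasped: the jaws stopped at 15.8 mm. Now I carry the module to just short of the bay for a closer look at the rail.

```bash
python3 -m creep '[{"x":-0.01,"y":0.03,"z":0.02,"spin":-1},{"x":-0.025,"y":0.08,"z":0.04,"spin":-2},{"x":-0.04,"y":0.13,"z":0.04,"spin":-3},{"x":-0.055,"y":0.18,"z":0.04,"spin":-4},{"x":-0.07,"y":0.23,"z":0.04,"spin":-5},{"x":-0.085,"y":0.28,"z":0.04,"spin":-6},{"x":-0.1,"y":0.33,"z":0.04,"spin":-6},{"x":-0.115,"y":0.38,"z":0.04,"spin":-6},{"x":-0.13,"y":0.43,"z":0.04,"spin":-6},{"x":-0.146,"y":0.467,"z":0.04,"spin":-6},{"x":-0.146,"y":0.467,"z":0.04,"spin":-6},{"x":-0.146,"y":0.467,"z":0.04,"spin":-6}]'
python3 - <<'E'
from m import *
c=r.camera("wrist"); s=r.read_state(); print(s["ee_pos"],s["eef_rot"],s["ft_force"],s["width"])
np.savez("c1.npz",wp=c["pixels"],wz=c["z_map"],wK=c["K"],wR=c["R"],wt=c["t"]); cv2.imwrite("pics/w3.png",c["pixels"])
E
```

```text
time: 5.75
ee_pos: [0.4768, 0.1739, 0.2175]
eef_rot: [-0.634, 0.774, 0.0, -0.001]
ft_force: [0.2, -0.2, -1.3]
width: 0.0155
[0.4771111  0.17355051 0.21768045] [-6.33262099e-01  7.73936938e-01  1.35084932e-04 -8.43539108e-04] [ 0.20750296 -0.42494073 -2.01702916] 0.01573145701999681
```

View pics/w3.png

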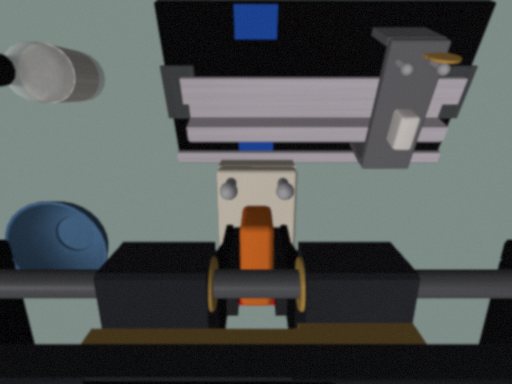

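The rail looks parallel to the module: upper edge at row ≈78, blue patches at (256,22) and (256,146), module centred at column 257. I'll quantify that.

```bash
python3 - <<'E'
from m import *
d=np.load("c1.npz"); c=get(d,"w"); yaw=np.radians(-11.4);sl=np.radians(20)
ex=np.array([np.cos(yaw)*np.cos(sl),np.sin(yaw)*np.cos(sl),np.sin(sl)]); ey=np.array([-np.sin(yaw),np.cos(yaw),0]); ez=np.cross(ex,ey)
def onp(uv,d0):
    o=-c["R"].T@c["t"]; dd=c["R"].T@np.linalg.solve(c["K"],[uv[0],uv[1],1]); return o+dd*(d0-ez@o)/(ez@dd)
P=pts(c); X=P@ex;Y=P@ey;Z=P@ez
m=mask(c,(105,180,60),(125,255,255)); k,l,st,ce=cv2.connectedComponentsWithStats(m)
zb=None
for i in range(1,k):
    if st[i,4]>40 and st[i,1]<200 and 200<st[i,0]<300: 
        w=np.median(P[l==i],0); print("blue",st[i],ce[i],"rack x y z",w@ex,w@ey,w@ez)
bd=(mask(c,(0,0,0),(179,255,45))>0); bd[75:]=0; bd[:,:180]=0; bd[:,360:]=0
zb=np.median(Z[bd]); print("board z",zb,bd.sum())
g=cv2.GaussianBlur(cv2.cvtColor(c["pixels"],cv2.COLOR_BGR2GRAY),(3,3),0).astype(float)
def edge(r0,r1,sgn):
    out=[]
    for u in range(195,355,4):
        col=g[r0:r1,u]; dv=np.diff(col)*sgn; j=dv.argmax(); 
        w=dv[max(j-2,0):j+3].clip(0); out.append((u,r0+.5+(w*np.arange(max(j-2,0),max(j-2,0)+len(w))).sum()/w.sum()))
    return np.array(out)
for nm,e in(("upper",edge(66,92,1)),("lower",edge(132,150,-1))):
    W=np.array([onp(q,zb+.030) for q in e]); f=np.polyfit(W@ey,W@ex,1); res=W@ex-np.polyval(f,W@ey)
    print(nm,"x",np.median(W@ex),"tilt deg",np.degrees(np.arctan(f[0])),res.std(),e[[0,-1]].tolist(),"world mid",np.median(W,0))
ru=(X>.495)&(X<.512)&(bd*0==0); v,u=np.indices(Z.shape); s=(v>84)&(v<112)&(u>195)&(u<360); print("upper flange z-zb",np.median(Z[s])-zb)
s=(v>131)&(v<138)&(u>195)&(u<350); print("lower flange z-zb",np.median(Z[s])-zb)
e0=np.array([0.4771,.1736]); print("tcp y",e0@ey[:2],"x horiz",e0@[np.cos(yaw),np.sin(yaw)])
E
```

```text
blue [ 233    3   46   37 1653] [255.36660617  20.86569873] rack x y z 0.5564375875461272 0.26515966507086897 -0.1377752533310784
blue [238 143  36   7 230] [255.66086957 146.1826087 ] rack x y z 0.4375528836376068 0.26499396953131277 -0.13780701047838562
board z -0.13877910280993405 11683
upper x 0.5195974809470898 tilt deg 0.03367378947560265 2.218521213362112e-05 [[195.0, 76.76363636363637], [351.0, 76.73577235772358]] world mid [0.56458316 0.14162073 0.07549388]
lower x 0.4587520943711566 tilt deg 0.020386808487240227 9.809676780866335e-05 [[195.0, 141.68939393939394], [351.0, 141.42307692307693]] world mid [0.50824893 0.15099969 0.05468354]
upper flange z-zb 0.03023478359046819
lower flange z-zb 0.03066578957104843
tcp y 0.264477393009212 x horiz 0.4333740631222072
```

```bash
python3 -m creep '[{"x":0.02,"y":-0.004,"z":0,"spin":0},{"x":0.045,"y":-0.009,"z":-0.01,"spin":0},{"x":0.068,"y":-0.013,"z":-0.03,"spin":0},{"x":0.068,"y":-0.013,"z":-0.055,"spin":0},{"x":0.068,"y":-0.013,"z":-0.069,"spin":0},{"x":0.068,"y":-0.013,"z":-0.069,"spin":0},{"x":0.068,"y":-0.013,"z":-0.069,"spin":0}]'
python3 -m creep '[{"x":0,"y":0,"z":-0.004,"spin":0},{"x":0,"y":0,"z":-0.008,"spin":0},{"x":0,"y":0,"z":-0.012,"spin":0},{"x":0,"y":0,"z":-0.016,"spin":0},{"x":0,"y":0,"z":-0.02,"spin":0},{"x":0,"y":0,"z":-0.02,"spin":0}]'
```

```text
time: 6.68
ee_pos: [0.5455, 0.1619, 0.1506]
eef_rot: [-0.634, 0.774, -0.0, 0.001]
ft_force: [-0.5, -0.4, -1.7]
width: 0.0155
time: 7.42
ee_pos: [0.5448, 0.1618, 0.1291]
eef_rot: [-0.634, 0.773, 0.0, -0.0]
ft_force: [-0.5, 0.2, -2.3]
width: 0.0162
```

```bash
python3 -m creep '[{"x":0,"y":-0.001,"z":-0.002,"spin":0},{"x":0,"y":-0.001,"z":-0.004,"spin":0},{"x":0,"y":-0.001,"z":-0.006,"spin":0},{"x":0,"y":-0.001,"z":-0.007,"spin":0},{"x":0,"y":-0.001,"z":-0.007,"spin":0}]'
python3 -m creep '[{"x":0,"y":0,"z":-0.001,"spin":0},{"x":0,"y":0,"z":-0.002,"spin":0},{"x":0,"y":0,"z":-0.002,"spin":0}]'
```

```text
time: 8.05
ee_pos: [0.545, 0.1609, 0.1225]
eef_rot: [-0.634, 0.773, -0.0, -0.0]
ft_force: [-1.3, -0.8, -1.4]
width: 0.0156
time: 8.43
ee_pos: [0.545, 0.1608, 0.1205]
eef_rot: [-0.634, 0.773, -0.0, -0.0]
ft_force: [-0.3, 0.8, -1.4]
width: 0.0157
```

```bash
python3 -m creep '[{"x":0,"y":0,"z":-0.001,"spin":0},{"x":0,"y":0,"z":-0.001,"spin":0}]'
python3 -m creep '[{"x":0,"y":0,"z":-0.001,"spin":0},{"x":0,"y":0,"z":-0.001,"spin":0}]'
```

```text
time: 8.68
ee_pos: [0.545, 0.1608, 0.1195]
eef_rot: [-0.634, 0.773, -0.0, -0.0]
ft_force: [-0.5, -0.0, -1.7]
width: 0.0157
time: 8.93
ee_pos: [0.545, 0.1608, 0.1185]
eef_rot: [-0.634, 0.773, -0.0, -0.0]
ft_force: [-0.7, 0.1, -1.8]
width: 0.0159
```

```bash
for i in 1 2; do python3 -m creep '[{"x":0,"y":0,"z":-0.001,"spin":0},{"x":0,"y":0,"z":-0.001,"spin":0}]' | grep -E "ee_pos|force"; done
```

```text
ee_pos: [0.545, 0.1608, 0.1175]
ft_force: [0.5, -1.2, -1.5]
ee_pos: [0.545, 0.1609, 0.1165]
ft_force: [-0.1, -0.9, -1.2]
```

```bash
for i in 1 2; do python3 -m creep '[{"x":0,"y":0,"z":-0.001,"spin":0},{"x":0,"y":0,"z":-0.001,"spin":0}]' | grep -E "ee_pos|force"; done
```

```text
ee_pos: [0.5451, 0.1609, 0.1156]
ft_force: [-0.6, 0.5, -1.1]
ee_pos: [0.5452, 0.1609, 0.1153]
ft_force: [-3.6, -2.1, 5.9]
```

```bash
python3 - <<'E'
from m import *
c=r.camera("scene"); b=c["pixels"]; p=proj(c,[.56,.157,.08]).astype(int); print(p)
x=b[max(p[1]-60,0):p[1]+40,max(p[0]-65,0):p[0]+65]; cv2.imwrite("pics/s1.png",cv2.resize(x,None,fx=6,fy=6,interpolation=cv2.INTER_CUBIC))
print(r.read_state()["ft_force"],r.read_state()["torque"])
E
```

```text
[317 180]
[-3.79569019 -1.30235849  5.55079363] [-0.19591082  0.67845602 -0.03422392]
```

View pics/s1.png

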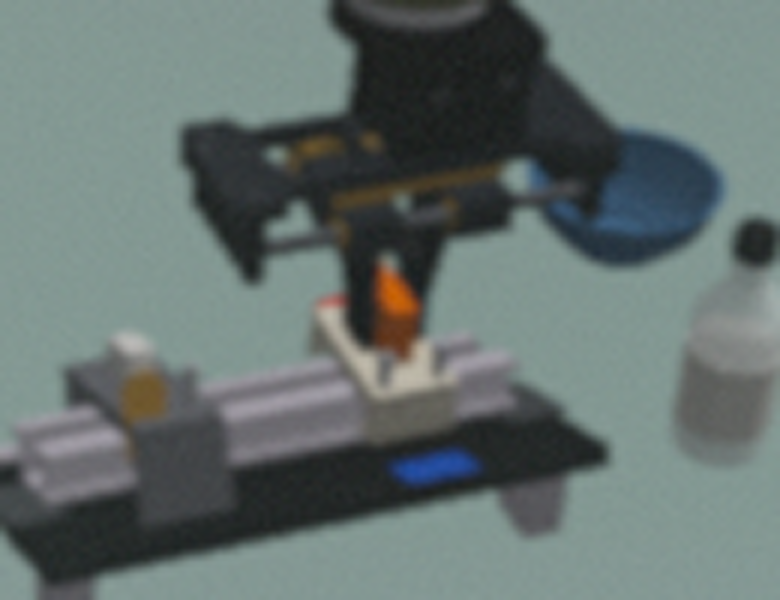

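The lip hangs beyond the upper edge (crop (405,420)) and the underside touches the edge at z=0.1153. I back off 1.5 mm and draw level towards the robot.

```bash
python3 -m creep '[{"x":0,"y":0,"z":0.0015,"spin":0},{"x":0,"y":0,"z":0.0015,"spin":0},{"x":-0.002,"y":0.0004,"z":0.0015,"spin":0},{"x":-0.0039,"y":0.0008,"z":0.0015,"spin":0},{"x":-0.0039,"y":0.0008,"z":0.0015,"spin":0}]' - 15
python3 -m creep '[{"x":-0.0015,"y":0.0003,"z":0,"spin":0},{"x":-0.0015,"y":0.0003,"z":0,"spin":0}]'
```

```text
time: 10.6
ee_pos: [0.541, 0.1617, 0.116]
eef_rot: [-0.634, 0.773, -0.0, -0.0]
ft_force: [0.6, 0.2, -2.0]
width: 0.0158
time: 10.85
ee_pos: [0.5396, 0.162, 0.1161]
eef_rot: [-0.634, 0.773, -0.0, -0.0]
ft_force: [-0.7, 0.6, -2.5]
width: 0.0161
```

```bash
for i in 1 2 3; do python3 -m creep '[{"x":-0.001,"y":0.0002,"z":0,"spin":0},{"x":-0.001,"y":0.0002,"z":0,"spin":0}]' | grep -E "ee_pos|force"; done
```

```text
ee_pos: [0.5386, 0.1622, 0.1161]
ft_force: [-0.6, -0.1, -2.0]
ee_pos: [0.5376, 0.1624, 0.1161]
ft_force: [0.6, -0.3, -2.6]
ee_pos: [0.5366, 0.1626, 0.1161]
ft_force: [-0.1, -0.4, -1.2]
```

```bash
for i in 1 2; do python3 -m creep '[{"x":-0.001,"y":0.0002,"z":0,"spin":0},{"x":-0.001,"y":0.0002,"z":0,"spin":0}]' | grep -E "ee_pos|force"; done
```

```text
ee_pos: [0.5356, 0.1628, 0.1161]
ft_force: [0.6, 0.2, -1.2]
ee_pos: [0.5348, 0.1629, 0.1161]
ft_force: [0.8, 0.5, -2.6]
```

```bash
for i in 1 2; do python3 -m creep '[{"x":-0.001,"y":0.0002,"z":0,"spin":0},{"x":-0.001,"y":0.0002,"z":0,"spin":0}]' | grep -E "ee_pos|force"; done
```

```text
ee_pos: [0.5345, 0.1629, 0.1162]
ft_force: [5.8, -0.5, -5.5]
ee_pos: [0.5343, 0.1628, 0.1162]
ft_force: [9.2, 0.2, -7.9]
```

Hooked: after 11 mm of travel the wall and toe take about 11 N. I relax, loosen the grip so the module can pivot in the pads, and start the tilt arc.

```bash
python3 -m creep '[{"x":0.0016,"y":-0.0003,"z":-0.0003,"spin":0},{"x":0.0016,"y":-0.0003,"z":-0.0003,"spin":0},{"x":0.0016,"y":-0.0003,"z":-0.0003,"spin":0}]' - 7
python3 -m creep '[{"x":-0.001,"y":0.0002,"z":-0.0008,"spin":0},{"x":-0.002,"y":0.0004,"z":-0.0016,"spin":0},{"x":-0.002,"y":0.0004,"z":-0.0016,"spin":0}]'
```

```text
time: 12.98
ee_pos: [0.5344, 0.163, 0.1159]
eef_rot: [-0.634, 0.773, -0.0, 0.0]
ft_force: [1.4, -0.7, -2.3]
width: 0.0154
time: 13.35
ee_pos: [0.5323, 0.1634, 0.1141]
eef_rot: [-0.634, 0.773, -0.0, 0.0]
ft_force: [3.8, -1.0, -3.5]
width: 0.0161
```

```bash
python3 -m creep '[{"x":-0.001,"y":0.0002,"z":-0.0009,"spin":0},{"x":-0.0019,"y":0.0004,"z":-0.0017,"spin":0},{"x":-0.0019,"y":0.0004,"z":-0.0017,"spin":0}]'
python3 -m creep '[{"x":-0.001,"y":0.0002,"z":-0.001,"spin":0},{"x":-0.0018,"y":0.0004,"z":-0.0018,"spin":0},{"x":-0.0018,"y":0.0004,"z":-0.0018,"spin":0}]'
python3 - <<'E'
from m import *
c=r.camera("scene"); b=c["pixels"]; p=[317,180]
x=b[130:215,262:372]; cv2.imwrite("pics/s2.png",cv2.resize(x,None,fx=7,fy=7,interpolation=cv2.INTER_CUBIC))
E
```

```text
time: 13.72
ee_pos: [0.5304, 0.1638, 0.1124]
eef_rot: [-0.634, 0.773, -0.0, 0.0]
ft_force: [5.0, -1.4, -4.5]
width: 0.016
time: 14.1
ee_pos: [0.5286, 0.1641, 0.1106]
eef_rot: [-0.634, 0.773, -0.0, 0.0]
ft_force: [6.5, -1.3, -3.9]
width: 0.0161
```

View pics/s2.png

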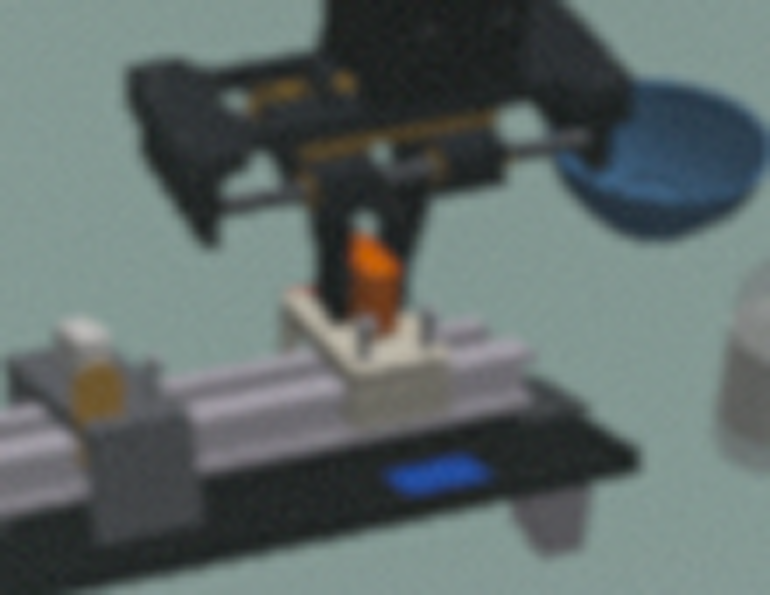

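The lip is hooked over the rail's upper edge (crop (400,390)), the foot is raised (red at (300,292)), and the tilt is under way. I continue to the clip contact.

```bash
python3 -m creep '[{"x":-0.0005,"y":0.0001,"z":-0.001,"spin":0},{"x":-0.0009,"y":0.0002,"z":-0.002,"spin":0},{"x":-0.0009,"y":0.0002,"z":-0.002,"spin":0}]'
python3 -m creep '[{"x":-0.0006,"y":0.0001,"z":-0.001,"spin":0},{"x":-0.0006,"y":0.0001,"z":-0.001,"spin":0}]'
```

```text
time: 14.52
ee_pos: [0.5278, 0.1644, 0.1092]
eef_rot: [-0.634, 0.773, -0.0, 0.0]
ft_force: [1.4, -3.1, 5.7]
width: 0.0161
time: 14.78
ee_pos: [0.5274, 0.1646, 0.1085]
eef_rot: [-0.634, 0.773, -0.0, 0.0]
ft_force: [0.9, -2.7, 7.1]
width: 0.0161
```

The clip has met the lower edge (about 9 N up). I ease off, open just clear of the fin, and move the fingers back over the plate beside the fin at the foot.

```bash
python3 -m creep '[{"x":0,"y":0,"z":0.001,"spin":0},{"x":0,"y":0,"z":0.001,"spin":0},{"x":0,"y":0,"z":0.001,"spin":0},{"x":0,"y":0,"z":0.001,"spin":0}]' 0.024 7
python3 -m creep '[{"x":-0.007,"y":0.0014,"z":0.001,"spin":0},{"x":-0.014,"y":0.0028,"z":0.001,"spin":0},{"x":-0.021,"y":0.0042,"z":0.001,"spin":0},{"x":-0.021,"y":0.0042,"z":0.001,"spin":0}]'
python3 - <<'E'
from m import *
c=r.camera("scene"); b=c["pixels"]
x=b[130:215,262:372]; cv2.imwrite("pics/s3.png",cv2.resize(x,None,fx=7,fy=7,interpolation=cv2.INTER_CUBIC))
E
```

```text
time: 15.28
ee_pos: [0.5268, 0.1646, 0.1085]
eef_rot: [-0.634, 0.773, 0.0, -0.0]
ft_force: [-0.5, -1.0, -0.0]
width: 0.0238
time: 15.78
ee_pos: [0.5055, 0.169, 0.1098]
eef_rot: [-0.634, 0.773, -0.0, -0.0]
ft_force: [-0.3, 0.5, -0.4]
width: 0.0237
```

View pics/s3.png

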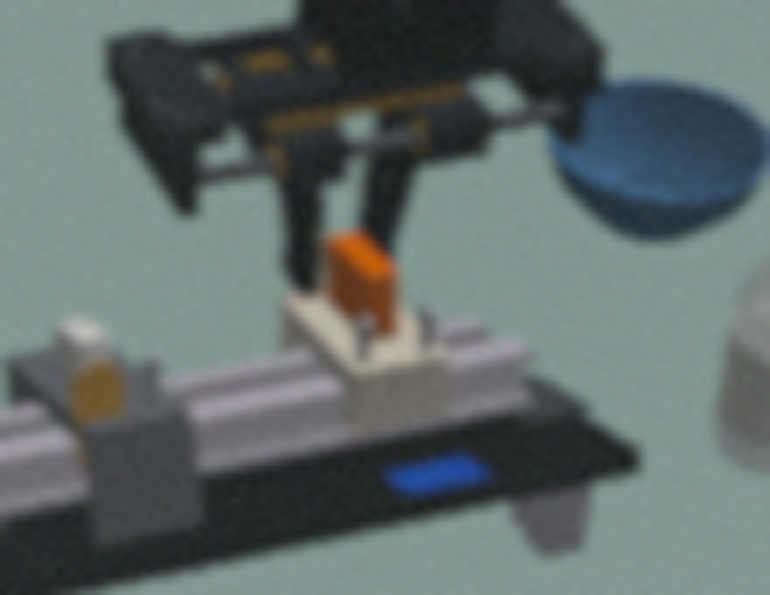

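The module stays hooked and rests on its clip. The fingers straddle the fin at the foot end (crop (300,280) and (385,250)). Now I press down in small steps.

```bash
python3 -m creep '[{"x":0,"y":0,"z":-0.002,"spin":0},{"x":0,"y":0,"z":-0.004,"spin":0},{"x":0,"y":0,"z":-0.006,"spin":0},{"x":0,"y":0,"z":-0.006,"spin":0}]' | grep -E "ee_pos|force"
for i in 1 2; do python3 -m creep '[{"x":0,"y":0,"z":-0.001,"spin":0},{"x":0,"y":0,"z":-0.001,"spin":0}]' | grep -E "ee_pos|force"; done
```

```text
ee_pos: [0.506, 0.1687, 0.1034]
ft_force: [1.3, 0.9, -0.3]
ee_pos: [0.5061, 0.1688, 0.1028]
ft_force: [-0.8, 0.3, 2.2]
ee_pos: [0.5061, 0.1689, 0.1021]
ft_force: [-2.0, -0.3, 5.3]
```

```bash
for i in 1 2 3; do python3 -m creep '[{"x":0,"y":0,"z":-0.001,"spin":0},{"x":0,"y":0,"z":-0.001,"spin":0}]' | grep -E "ee_pos|force"; done
```

```text
ee_pos: [0.506, 0.169, 0.101]
ft_force: [-2.3, -0.8, 5.4]
ee_pos: [0.506, 0.169, 0.0998]
ft_force: [-1.6, 0.2, 3.5]
ee_pos: [0.5059, 0.1689, 0.0985]
ft_force: [-2.0, 0.4, 1.3]
```

```bash
for i in 1 2 3 4; do python3 -m creep '[{"x":0,"y":0,"z":-0.001,"spin":0},{"x":0,"y":0,"z":-0.001,"spin":0}]' | grep -E "ee_pos|force"; done
```

```text
ee_pos: [0.5062, 0.1685, 0.0974]
ft_force: [0.1, -0.7, 0.7]
ee_pos: [0.5061, 0.1686, 0.0965]
ft_force: [-0.2, -0.0, 0.1]
ee_pos: [0.506, 0.1687, 0.0956]
ft_force: [-0.6, -0.9, 0.5]
ee_pos: [0.5061, 0.1688, 0.0946]
ft_force: [0.6, 0.1, -0.3]
```

```bash
for i in 1 2 3; do python3 -m creep '[{"x":0,"y":0,"z":-0.001,"spin":0},{"x":0,"y":0,"z":-0.001,"spin":0}]' | grep -E "ee_pos|force"; done
```

```text
ee_pos: [0.5064, 0.1688, 0.0941]
ft_force: [-0.8, -0.4, 4.3]
ee_pos: [0.5065, 0.1688, 0.0938]
ft_force: [-3.0, -1.7, 11.1]
ee_pos: [0.5066, 0.1689, 0.0935]
ft_force: [-7.2, -4.3, 21.1]
```

It met a stiff stop about 9 mm below first contact. I back off straight up and check.

```bash
python3 -m creep '[{"x":0,"y":0,"z":0.003,"spin":0},{"x":0,"y":0,"z":0.015,"spin":0},{"x":0,"y":0,"z":0.04,"spin":0},{"x":-0.01,"y":0.002,"z":0.08,"spin":0},{"x":-0.03,"y":0.006,"z":0.12,"spin":0},{"x":-0.05,"y":0.01,"z":0.15,"spin":0},{"x":-0.06,"y":0.012,"z":0.16,"spin":0},{"x":-0.06,"y":0.012,"z":0.16,"spin":0}]' 0.03
python3 - <<'E'
from m import *
c=r.camera("wrist"); yaw=np.radians(-11.4);sl=np.radians(20)
ex=np.array([np.cos(yaw)*np.cos(sl),np.sin(yaw)*np.cos(sl),np.sin(sl)]); ey=np.array([-np.sin(yaw),np.cos(yaw),0]); ez=np.cross(ex,ey)
P=pts(c); X=P@ex-.4892;Y=P@ey-.2651;Z=P@ez+.1079
m=mask(c,(12,10,100),(38,110,255))>0; s=m&(abs(X)<.06)&(abs(Y)<.04)&(Z>.003)&(Z<.025)
A=np.c_[X[s],Y[s],np.ones(s.sum())]; f=np.linalg.lstsq(A,Z[s],rcond=None)[0]
print("plate n",s.sum(),"tilt x,y deg",np.degrees(f[:2]),"z at 0",f[2],"x range",np.percentile(X[s],[1,99]),"y",np.percentile(Y[s],[1,99]))
v,u=np.where(s); R=cv2.minAreaRect(np.c_[X[s],Y[s]].astype(np.float32)*1000); print(R)
rl=(abs(X)<.028)&(abs(X)>.012)&(abs(Y)>.03)&(Y<.06)&(abs(Z)<.01); print("rail z",np.median(Z[rl]))
b=r.camera("scene")["pixels"][130:215,262:372]
im=np.hstack([cv2.resize(c["pixels"],(400,300)),cv2.resize(b,(400,300),interpolation=cv2.INTER_CUBIC)]); cv2.imwrite("pics/end.png",im)
E
```

```text
time: 20.32
ee_pos: [0.446, 0.1808, 0.2519]
eef_rot: [-0.634, 0.773, -0.0, 0.0]
ft_force: [-0.1, -0.5, -0.4]
width: 0.03
plate n 2610 tilt x,y deg [-0.37521445  0.09508038] z at 0 0.011637068795320912 x range [-0.03862403  0.03612835] y [-0.0214214   0.02126167]
((-2.0059242248535156, -0.05903434753417969), (43.536712646484375, 76.86524200439453), 89.99461364746094)
rail z -0.0004469522776913218
```

View pics/end.png

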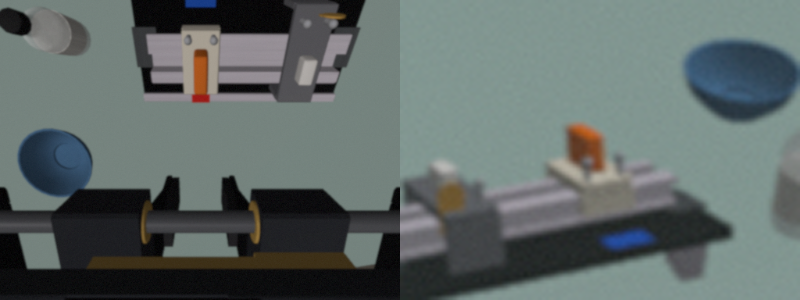

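The module sits at (200,62), flush and square between the patches. The plate is within 0.4° of the slope, its top face is about 12 mm above the rail, and it is within 0.1 mm of the bay centre. Handing in.

```bash
python3 -c "
from bench import r
print(r.close_job())"
```

```text
the job is handed in; nothing more can be done
None
```

The key module is fitted on the rail at the free bay, and I handed the job in at about 20 s on the robot's clock with the gripper open and clear. The hand-in gives no verdict.

**How it went**
- **Hooking:** I gripped the fin and kept the module level, about 20° foot-up to the rail. I felt the rail's upper edge at about 7 N, then drew the lip under it until the wall touched at about 11 N.
- **Tilting:** I loosened the grip to 7 N and tilted the module until the clip met the lower edge. I then let go and pressed beside the fin at the foot. The force peaked at about 5–6 N and dropped to nothing, which I took as the snap.
- **Final press:** The press ended on a stiff stop. The highest reading there was about 21 N up plus 8 N sideways, roughly 23 N in all and below the 35 N limit.

**Last checks, from the wrist camera's depth**

| Check | Result |
|---|---|
| Tilt against the slope | 0.4° and 0.1° |
| Plate's top face above the rail | about 12 mm |
| Square to the rail | within 0.1° |
| Along the rail from the bay centre | within 0.1 mm |
| Up the slope | 0.5 mm lower than expected, within the 2 mm camera calibration |

In the last picture the bridge, bowl and bottle looked undisturbed. It did not show the spectacle case or the green and purple modules.

**What disagreed or was not checked**
- The first felt contact with the rail came about 2.7 mm lower than the cameras suggested. I went by feel.
- One move was refused because its rows lacked keys. Nothing moved.
- I judged the clip's snap from the force drop and the flush position. I did not measure the clip itself.

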